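Put the upper storey on the presentation model

TASK

A sanding block has been left lying across the open lower storey of the white building model: lay it flat in the open plywood tool box. Then take the upper storey off its sloping stand and lower it gently onto the lower storey, its balcony above the lower balcony, so that all four corner lugs drop fully home into the sockets, and let go. Leave everything else on the bench where it stands.

Things in the scene. Friction and masses are not known exactly. Their poses are not given: they have to be found in the camera images.
- lower_top (a point): Rim centre of the lower storey: a white open-topped tray fixed to the table, 130 (x) x 180 (y) x 60 mm tall, 5 mm walls, 8 mm floor. Plywood posts 28 mm square at its corners (x +/-51, y +/-76 mm), flush with the rim, each have a 15 mm square socket, 18 mm deep, mouth bevelled by 3 mm. 60 mm above the table; z up, x to its balcony.
- lower_balcony (a point): Point of the lower storey 80 mm along +x from lower_top, at rim height, above the middle of its wooden balcony (30 x 70 mm, sticking out of the middle of the long +x side).
- upper_foot (a point): Centre of the slab's underside of the loose upper storey: white tray 130 (x) x 180 (y) x 40 mm, 0.25 to 0.5 kg. Lugs 14 mm long, 12 mm thick, tapered to 7, hang below at x +/-51, y +/-76 mm. z up out of it, x to its balcony. Home: pose equal to lower_top. Starts on its lugs on the stand, tilted 25 degrees, balcony uphill, z leaning to the stand's -x.
- upper_tower (a point): Grasp point in the stair tower, a closed block 40 (x) x 52 (y) mm rising from the middle of the upper storey to 88 mm above the slab's underside (thin look-only cap to 92). It is on the tower's axis, 68 mm along z from upper_foot: 20 mm below the tower's top, 28 mm above the storey's walls. Axes as upper_foot.
- upper_balcony (a point): Point of the upper storey 80 mm along +x from upper_foot, under the middle of its wooden balcony (30 x 70 mm).
- block_centre (a point): Centre of the loose wooden sanding block with a cork sole, 150 (x) x 42 (y) x 40 (z) mm, 0.14 to 0.28 kg. At first it lies flat across the lower storey on the two long walls, its underside 60 mm above the table.
- toolbox: Empty open plywood tool box fixed on the table, 150 (x) x 210 (y) x 35 mm tall, walls and floor 6 mm thick. Origin at the centre of its underside, z up.
- stand: Plywood display stand fixed on the table; footprint about 155 x 190 mm, its board slopes 25 degrees, rising towards +x, with a 22 mm lip along its low (-x) edge. Origin on the table under the middle of the board; the board's surface there is 68 mm high and the board's back edge is 105 mm high.
- jar: Bystander, loose, to be left alone: closed paint jar, 60 dia x 85 tall mm. Origin at the centre of its underside.
- pot: Bystander, loose, to be left alone: dark steel pencil pot, 64 dia x 95 tall mm. Origin at the centre of its underside.
- glue: Bystander, loose, to be left alone: white glue bottle, 52 dia x 150 tall mm. Origin at the centre of its underside.
- counter: Bystander, loose, to be left alone: round brown card model of a counter, 98 dia x 74 tall mm. Origin at the centre of its underside.
- sofa: Bystander, loose, to be left alone: grey model sofa, 45 x 130 x 60 tall mm. Origin at the centre of its underside.
- tape: Bystander, loose, to be left alone: roll of paper tape lying flat, 90 dia x 24 tall mm. Origin at the centre of its underside.
Things that resemble listed ones, but are neither listed nor needed, are in the scene too. Leave any purple look-alike of the part that bears upper_foot alone.

How it is judged:
On the way, in this order (a step that is already met when the one before it is completed fails the run):
1. the sanding block lies flat in the tool box (x of block_centre in the frame of toolbox between -0.062 and 0.062 m and y of block_centre in the frame of toolbox between -0.08 and 0.08 m and z of block_centre in the frame of toolbox below 0.033 m), for 0.2 s.
2. the upper storey is home on the lower storey (horizontal distance between upper_foot and lower_top below 0.005 m and horizontal distance between upper_balcony and lower_balcony below 0.008 m and z of upper_foot in the frame of lower_top below 0.003 m and angle between upper_foot's own z axis and vertical below 0.04 rad), for 0.2 s.
At the end, for the whole second after the job is handed in: The upper storey sits on the lower one: centres within 5 mm, balconies within 8 mm, slab within 3 mm of the rim, level within 0.04 rad; the sanding block lies flat in the tool box (its centre inside it and under 33 mm above the box's underside); both released and at rest (all of step 1 and all of step 2 and linear speed of each of upper, block below 0.02 m/s); the robot touches nothing.
It fails at once if a bystander is knocked over or pushed more than 30 mm (distance of any of jar, pot, glue, counter, sofa, tape from where it was at the start of the episode above 0.03 m).
It fails at once if the upper storey is dropped onto the lower one instead of being lowered (faster than 0.35 m/s within 60 mm of home) (distance between upper_foot and lower_top below 0.06 m and linear speed of upper above 0.35 m/s).
It also fails if it takes over 64 s, if anything falls off the work surface, if the arm or the gripper's body presses on something with over 40 N, if the wrist force passes 120 N, or if a joint passes its speed limit or range.

ROBOT

A 7-joint arm with a two-finger parallel gripper is mounted at the origin on the work surface. World frame = base frame: x ahead of the robot, y to its left, z up, the work surface at z = 0. Lengths are in m, angles in rad, forces in N, time in s.
With the tool pointing down it reaches from about 0.425 to 0.925 m from the base axis. Payload 6.8 kg.
Tool frame: the origin (TCP) lies on the front face of the gripper's body, between the roots of the fingers; the fingertips stand 73 mm ahead of it and the grasp point (between the pads) lies 54 mm ahead of it (env.nose_length is the distance from the TCP to the fingertips, in m); z points along the fingers, y is the direction in which the jaws open and shut (so a half turn about z gives the same grasp; the last joint's range is limited). The gripper opens to 85 mm and grips with 20 to 120 N. Pads are 22 mm wide; open, the fingers measure 114 mm over their backs; the gripper's body (76 mm by 85 mm) begins 54 mm behind the grasp point. The pads swing forward as they close: fully open they stand 13 mm farther back than shut.
Start: joints at [-1.331, 0.477, 0.022, 1.555, -0.011, 1.109, -0.083], TCP at [0.23, 0.635, 0.304] pointing down, gripper open.
Joint ranges: [-2.96, 2.96], [-0.34, 2.1], [-1.41, 1.46], [0.24, 2.44], [-1.37, 4.51], [0.17, 1.92], [-2.96, 2.96]. Speed limits (rad/s): [2.39, 2.39, 3.14, 3.14, 3.14, 3.14, 3.14].

INTERFACE

Orientations are given as a unit quaternion [w, x, y, z].
In Python, from cell import env, kin, camera, calibration, job gives the robot as it stands. The module is installed in compiled form; this text tells all that it offers. Calls block until the motion is done:
- env.reach(position, orientation): joint-space move of the TCP to a pose.
- env.movel(position, velocity=0.15, rot=None, stop_force=None): straight line of the TCP; rot=None keeps the orientation; velocity is the mean speed in m/s. With stop_force (N) it stops when the force on the tool has changed by that much, and returns True; else False.
- env.goto_joints(angles): joint-space move.
- env.grip(opening, f_grip=None): finger opening in m; f_grip is the grip in N (None keeps the last); returns when the fingers have stopped.
- env.dwell(seconds).
- kin.inverse_kinematics(position, orientation): joint angles nearest the present ones, or None.
- env.get_state(): the state.
- camera(name): name is "scene" or "top" or "wrist"; returns (picture, depth): 420x560x3 uint8, blue, green, red; 420x560 float32, m along the optical axis (not along the pixel's ray), 0 where there is no reading.
- calibration(name): a dict with "fx", "fy", "cx", "cy" (pixels), "rvec" (rotation vector, rad) and "tvec" (3), from world to camera coordinates, as OpenCV has them. Camera axes: x right, y down, z forward; pixel columns grow to the right and rows downward; lengths in m; the calibration is good to about 2 mm. A picture is of the moment at which its call begins: read the wrist's pose just before it. calibration takes no time and is no camera call; for the wrist camera it gives the pose at the moment of the call.
A pose or a line that the arm cannot do raises env.PlanningError and nothing moves.
- job.job_done(): hands the job in, once; it reports no verdict.
The state is a dict: "time": time; "qpos": joint angles; "joint_velocities": joint speeds; "joint_torque": joint torques, N m; "tcp_pos": TCP position; "orientation": TCP orientation; "force": force on the tool from outside, world axes, zero at the start; "torque": the same for the moment, N m; "opening": finger opening in m.
Only numpy, scipy, OpenCV 4.12 (cv2) and the standard library are available. Lean on these libraries where they do the work, as an engineer would, in place of code of your own. Each camera call takes 0.05 s, during which the arm holds its last target. There are 200 camera calls.

## Working session

There is one attempt and no reset: what is moved stays moved. The work goes in short steps, each a Python script; the robot and the scene stay as the last script left them, time stands still between calls to the robot, and variables do not carry over. Pictures are saved under pics/ and viewed, about 8 in all and at most 12, crops included, and the job is handed in when it is done.

```bash
mkdir -p pics; python3 - <<'E'
from cell import env,kin,camera,calibration,job
import cv2,numpy as np
for n in("scene","top"):
    p,d=camera(n); cv2.imwrite(f"pics/{n}0.png",p); np.save(f"{n}_d.npy",d); np.save(f"{n}_p.npy",p)
    c=calibration(n); print(n,c,(d>0).mean())
s=env.get_state(); print(s)
E
```

```text
scene {'fx': 401.7560828239744, 'fy': 401.7560828239744, 'cx': 283.14474609738244, 'cy': 206.1048994353688, 'rvec': array([ 1.55818191,  1.72707293, -0.93990908]), 'tvec': array([ 0.05854709, -0.18601571,  1.51460712])} 0.9962414965986395
top {'fx': 427.7550040851302, 'fy': 427.7550040851302, 'cx': 284.1030309982326, 'cy': 212.5401636942671, 'rvec': array([ 2.13025794, -2.09663481,  0.16935867]), 'tvec': array([0.00774743, 0.52290295, 0.96067548])} 0.9959268707482993
{'time': 0.1, 'qpos': array([-1.33113936,  0.47772927,  0.02232494,  1.55629466, -0.0115162 ,
        1.10929377, -0.08312721]), 'joint_velocities': array([ 1.13521116e-03, -1.54934634e-03,  2.26437031e-03, -1.71443504e-03,
       -9.42244609e-05, -7.86262480e-04, -2.14718415e-03]), 'joint_torque': array([ 4.84127770e-03, -5.97757316e+01,  1.61385186e+00, -2.81951702e+01,
        1.28583738e-02,  4.97977948e-03,  1.95325663e-05]), 'tcp_pos': array([0.22988743, 0.63423429, 0.30303901]), 'orientation': array([-9.21090537e-05,  1.73002636e-01,  9.84921037e-01, -7.93421418e-04]), 'force': array([0.5878661 , 0.09562042, 0.3143432 ]), 'torque': array([ 0.04928522, -0.01616122, -0.01483582]), 'opening': 0.08556783194075898}
```

View pics/scene0.png

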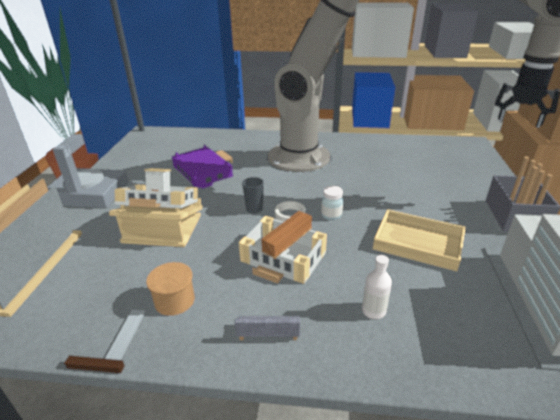

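View pics/top0.png

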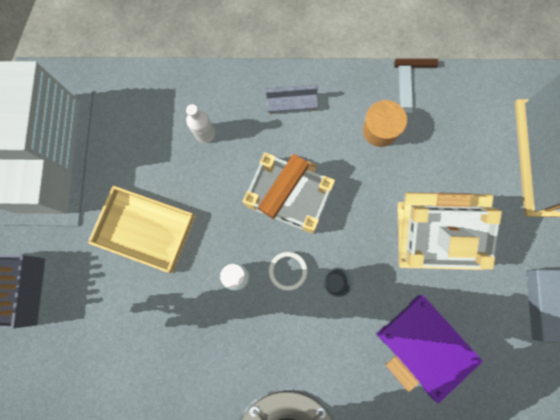

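The scene and top views agree:
- Block lies on the lower storey, top view (285,186).
- Tool box is at (142,230).
- White upper storey sits on its stand at (450,235), tower at (460,243), balcony at (455,198).
- The purple tray at (428,347) is the look-alike, to be left alone.
- Bystanders: glue (200,123), jar (234,277), tape (288,271), pot (336,282), counter (384,123), sofa (291,99).

Next I measure from depth.

```bash
cat > h.py <<'E'
from cell import env,kin,camera,calibration,job
import cv2,numpy as np
from scipy.spatial.transform import Rotation as R
def cloud(d,c):
    v,u=np.mgrid[:d.shape[0],:d.shape[1]]
    P=np.stack([(u-c['cx'])/c['fx']*d,(v-c['cy'])/c['fy']*d,d],-1)
    M=cv2.Rodrigues(np.array(c['rvec']))[0]
    W=(P-np.ravel(c['tvec']))@M; W[d<=0]=np.nan; return W
def rect(m,W):
    n,l,s,_=cv2.connectedComponentsWithStats(m.astype(np.uint8))
    k=1+s[1:,4].argmax(); q=W[l==k]; (c,wh,a)=cv2.minAreaRect(q[:,:2].astype(np.float32))
    return np.round(c,4),np.round(wh,4),round(a,1),len(q),np.round(np.median(q,0),4),cv2.boxPoints((c,wh,a)).round(3).tolist()
def quat(Rm):
    q=R.from_matrix(Rm).as_quat(); return np.roll(q,1)
E
python3 - <<'E'
from h import *
p=np.load('top_p.npy');d=np.load('top_d.npy');W=cloud(d,calibration('top'))
hsv=cv2.cvtColor(p,cv2.COLOR_BGR2HSV)
def roi(u0,u1,v0,v1):
    m=np.zeros(d.shape,bool);m[v0:v1,u0:u1]=1;return m
z=W[...,2]
print('table z',np.nanmedian(z[roi(180,220,220,260)]), np.nanstd(z[roi(200,215,190,210)]))
L=roi(235,345,145,240)
print('block top',rect(L&(z>.088),W))
print('lower rim',rect(L&(z>.05),W))
print('rim only',rect(L&(z>.052)&(z<.068),W))
T=roi(80,200,180,280)
print('box',rect(T&(z>.022),W))
U=roi(390,505,185,280)
print('tower',np.nanmax(z[U]),rect(U&(z>.165),W))
print('upper',rect(U&(z>.06),W))
for n,pt in dict(glue=(200,123),jar=(234,277),pot=(336,282),counter=(384,123),sofa=(291,95),tape=(288,256),box=(142,230),b=(285,186),t=(464,246),bal=(455,198)).items(): print(n,W[pt[1],pt[0]].round(3),hsv[pt[1],pt[0]])
# tower region grid
for v in range(220,275,6): print([tuple(W[v,u].round(3)) for u in range(436,490,8)])
E
```

```text
table z 0.0023323952573246565 0.0018220168574427829
block top (array([0.5783, 0.0172]), array([0.0423, 0.1507]), 57.9, 1248, array([0.576 , 0.0178, 0.1015]), [[0.503000020980835, 0.039000000804662704], [0.6309999823570251, -0.04100000113248825], [0.652999997138977, -0.004999999888241291], [0.5260000228881836, 0.07500000298023224]])
lower rim (array([0.5733, 0.0063]), array([0.1802, 0.1527]), 68.4, 2197, array([0.5743, 0.016 , 0.0993]), [[0.4690000116825104, -0.04899999871850014], [0.6110000014305115, -0.10599999874830246], [0.6769999861717224, 0.06199999898672104], [0.5360000133514404, 0.11800000071525574]])
rim only (array([ 0.5574, -0.0361]), array([0.0925, 0.1303]), 66.8, 432, array([ 0.5287, -0.0572,  0.0609]), [[0.4790000021457672, -0.05299999937415123], [0.5989999771118164, -0.10400000214576721], [0.6359999775886536, -0.01899999938905239], [0.515999972820282, 0.03200000151991844]])
box (array([0.4833, 0.3595]), array([0.2121, 0.1502]), 71.5, 1015, array([0.4848, 0.3681, 0.0357]), [[0.3779999911785126, 0.28299999237060547], [0.5210000276565552, 0.23499999940395355], [0.587999999
[... 4538 characters left out ...]
4), np.float64(-0.376), np.float64(0.032)), (np.float64(0.4), np.float64(-0.394), np.float64(0.033)), (np.float64(0.401), np.float64(-0.412), np.float64(0.032)), (np.float64(0.401), np.float64(-0.43), np.float64(0.034)), (np.float64(0.398), np.float64(-0.424), np.float64(0.091))]
[(np.float64(0.387), np.float64(-0.347), np.float64(0.004)), (np.float64(0.388), np.float64(-0.369), np.float64(-0.004)), (np.float64(0.388), np.float64(-0.386), np.float64(0.0)), (np.float64(0.388), np.float64(-0.404), np.float64(0.004)), (np.float64(0.388), np.float64(-0.423), np.float64(0.002)), (np.float64(0.389), np.float64(-0.443), np.float64(0.001)), (np.float64(0.389), np.float64(-0.462), np.float64(0.001))]
```

```bash
python3 - <<'E'
import cv2
a=cv2.imread('pics/top0.png')[180:285,385:515];b=cv2.imread('pics/top0.png')[140:245,230:360]
cv2.imwrite('pics/crop1.png',cv2.resize(cv2.hconcat([a,b]),None,fx=3,fy=3,interpolation=cv2.INTER_CUBIC))
E
```

```text
(no output)
```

View pics/crop1.png

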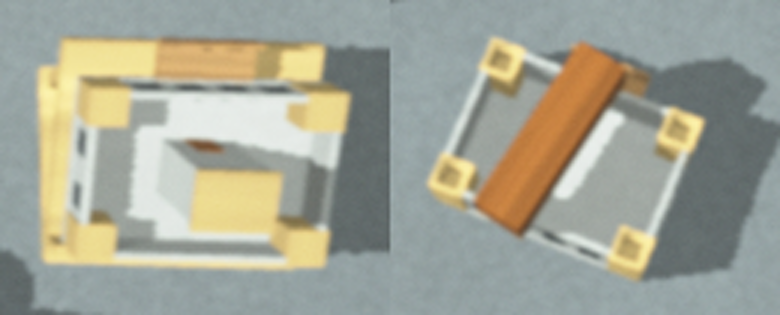

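The crop shows the white upper storey, balcony uphill (crop 205,58), so this is the right one; the other tray is purple and upside down. The lower storey's balcony peeks out at crop (635,78), so its +x is at a yaw of about -22°. Now I move the block.

```bash
cat >> h.py <<'E'
def down(a):
    a=np.radians(a); x=np.array([np.cos(a),np.sin(a),0]); z=np.array([0,0,-1.]); return quat(np.c_[x,np.cross(z,x),z])
E
python3 - <<'E'
from h import *
T=lambda:round(env.get_state()['time'],2)
q=down(148); c=[.578,.017]
env.reach(c+[.25],q); print(T(),env.get_state()['qpos'].round(2))
env.movel(c+[.139],.12,stop_force=12); env.grip(0.02,50); s=env.get_state(); print(T(),s['opening'],s['tcp_pos'])
env.movel(c+[.23],.15); print(T(),env.get_state()['opening'],env.get_state()['force'])
b=[.483,.3595]; q2=down(71.4)
env.reach(b+[.2],q2); print(T(),env.get_state()['qpos'].round(2))
env.movel(b+[.105],.12); print('stop',env.movel(b+[.083],.03,stop_force=6)); s=env.get_state(); print(T(),s['tcp_pos'],s['opening'])
env.grip(.07); env.movel(b+[.25],.2)
p,d=camera('top'); cv2.imwrite('pics/top1.png',p); np.save('top1_d.npy',d)
print(T())
E
```

```text
2.62 [-0.5   0.4   0.46  1.87 -0.22  0.92  1.08]
4.17 0.04135441042912343 [0.57829474 0.01700853 0.13957537]
4.92 0.04136648124264721 [-0.64034132  0.45813091 -3.22603664]
6.47 [-1.25  0.57  0.7   1.86 -0.46  0.88 -0.65]
stop True
8.03 [0.48275135 0.35944372 0.08562836] 0.041540708834162055
9.45
```

View pics/top1.png

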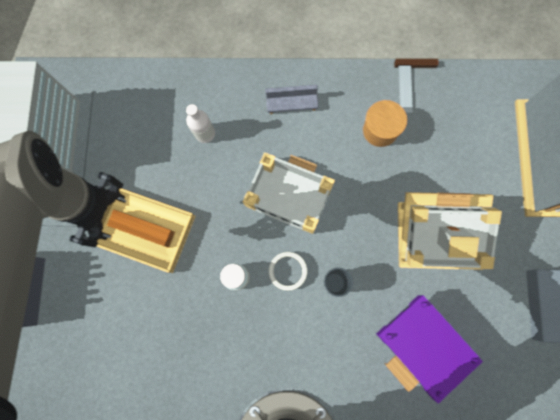

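```bash
python3 - <<'E'
from h import *
d=np.load('top1_d.npy');p=cv2.imread('pics/top1.png');W=cloud(d,calibration('top'));z=W[...,2]
m=np.zeros(d.shape,bool);m[145:240,235:345]=1
print('rim',rect(m&(z>.05)&(z<.072),W))
# sub-pixel: ray-cast rim mask contour onto z=.06 via bright/yellow posts
hsv=cv2.cvtColor(p,cv2.COLOR_BGR2HSV)
y=(m&(hsv[...,1]>60)&(hsv[...,2]>120)&(z>.045)).astype(np.uint8)
n,l,s,c=cv2.connectedComponentsWithStats(y)
C=calibration('top');M=cv2.Rodrigues(C['rvec'])[0];o=-M.T@C['tvec']
def cast(u,v,h):
    r=M.T@np.array([(u-C['cx'])/C['fx'],(v-C['cy'])/C['fy'],1]);return o+r*(h-o[2])/r[2]
for k in range(1,n):
    if s[k,4]>15: print(s[k],cast(*c[k],.06).round(4))
E
```

```text
rim (array([0.5737, 0.0061]), array([0.1804, 0.1313]), 68.3, 965, array([0.5793, 0.011 , 0.0607]), [[0.4790000021457672, -0.05299999937415123], [0.6010000109672546, -0.10199999809265137], [0.6679999828338623, 0.06599999964237213], [0.5460000038146973, 0.11400000005960464]])
[260 153  15  16 141] [0.6472 0.0576 0.06  ]
[320 176  15  15 128] [ 0.5922 -0.0828  0.06  ]
[243 191  16  17 138] [0.5532 0.0955 0.06  ]
[303 216  16  16 124] [ 0.4964 -0.0457  0.06  ]
```

Block lies in the tool box (top view 142,226), and the lower storey is clear, with balcony at (303,163). Now close wrist looks at the lower storey and at the tower.

```bash
python3 - <<'E'
from h import *
T=lambda:round(env.get_state()['time'],2)
env.movel([.5,.3,.3],.25)
env.reach([.573-.06,.006,.33],down(68.5)); print(T(),env.get_state()['qpos'].round(2))
env.dwell(.3)
C=calibration('wrist');p,d=camera('wrist'); cv2.imwrite('pics/w1.png',p); np.savez('w1',d=d,C=C)
W=cloud(d,C);z=W[...,2]
print('rim',rect((z>.05)&(z<.07),W)); print('table',np.nanmedian(z[(abs(z)<.03)]))
a=np.radians(25);ux=np.array([np.cos(a),0,np.sin(a)]);uz=np.array([-np.sin(a),0,np.cos(a)]);uy=np.array([0,1,0.])
# top view: tower top in tilted frame
d0=np.load('top_d.npy');W0=cloud(d0,calibration('top'));m=np.zeros(d0.shape,bool);m[185:280,390:505]=1
B=np.c_[ux,uy,uz]; Q=W0@B; h=np.nanpercentile(Q[...,2][m],99); print('h',h)
r=rect(m&(Q[...,2]>h-.012),Q); print('tower',r)
t=B@np.array([r[0][0],r[0][1],h-.024-.0]); print('grasp est',t)
q=quat(np.c_[uy,ux,-uz])
try:
    env.reach(t+uz*(.054+.16)-ux*0.0,q)
except Exception as e: print('err',e)
print(T(),env.get_state()['qpos'].round(2))
env.dwell(.3)
C=calibration('wrist');p2,d=camera('wrist'); np.savez('w2',d=d,C=C,p=p2)
cv2.imwrite('pics/w12.png',cv2.resize(cv2.hconcat([p,p2]),(800,300)))
Q=cloud(d,C)@B
m=(abs(Q[...,0]-r[0][0])<.05)&(abs(Q[...,1]-r[0][1])<.06); h2=np.nanmedian(Q[...,2][m&(Q[...,2]>h-.015)]);print('h2',h2,rect(m&(Q[...,2]>h2-.008),Q))
E
```

```text
11.05 [-0.94  0.26  0.97  1.95 -0.25  1.06 -0.24]
rim (array([0.5729, 0.0058]), array([0.1801, 0.1302]), 68.3, 5696, array([0.584 , 0.0183, 0.0585]), [[0.4790000021457672, -0.05400000140070915], [0.6000000238418579, -0.10199999809265137], [0.6669999957084656, 0.06499999761581421], [0.5460000038146973, 0.11400000005960464]])
table -0.0007873773445101454
h -0.03269209334182603
tower (array([ 0.4634, -0.3528]), array([0.0575, 0.0459]), 89.1, 613, array([ 0.4641, -0.3516, -0.0341]), [[0.4399999976158142, -0.38100001215934753], [0.4860000014305115, -0.38199999928474426], [0.4869999885559082, -0.3240000009536743], [0.4410000145435333, -0.3240000009536743]])
grasp est [ 0.44394214 -0.3528      0.14446082]
12.83 [-0.72 -0.25  1.43  2.15 -0.06  0.71  0.79]
h2 0.14393978337219576 (array([ 0.4634, -0.3489]), array([0.1   , 0.0309]), 0.2, 16363, array([ 0.4632, -0.3397,  0.1593]), [[0.4129999876022339, -0.33399999141693115], [0.4129999876022339, -0.36500000953674316], [0.5130000114440918, -0.36399999260902405], [0.5130000114440918, -0.3330000042915344]])
```

View pics/w12.png

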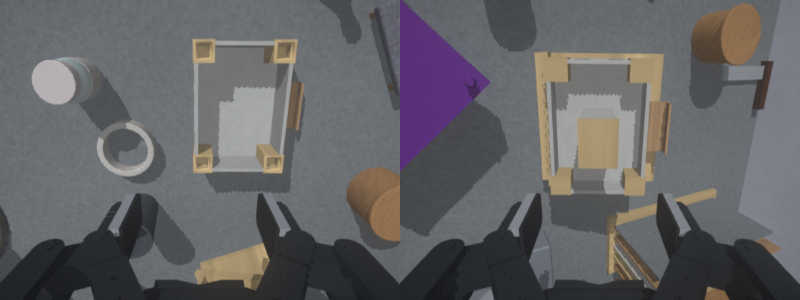

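Left: lower storey with four sockets and its balcony on the right. Right: the white upper storey with its tower at about (598,143), balcony right (660,125), jaws aligned with its x. The fingers got into my tower mask, so I recompute with a height cap.

```bash
python3 - <<'E'
from h import *
f=np.load('w2.npz',allow_pickle=True);d=f['d'];C=f['C'].item();W=cloud(d,C)
a=np.radians(25);ux=np.array([np.cos(a),0,np.sin(a)]);uz=np.array([-np.sin(a),0,np.cos(a)]);uy=np.array([0,1,0.]);B=np.c_[ux,uy,uz]
Q=W@B; z=Q[...,2]
m=np.zeros(d.shape,bool);m[:255,150:]=1
m&=(abs(Q[...,0]-.4634)<.05)&(abs(Q[...,1]+.353)<.05)
k=m&(abs(z+.035)<.008); h=np.median(z[k]); print('h',h)
r=rect(m&(abs(z-h)<.006),Q); print('tower',r)
P=Q[m&(abs(z-h)<.004)]; A=np.c_[P[:,:2]-P[:,:2].mean(0),np.ones(len(P))]; print('plane slope',np.linalg.lstsq(A,P[:,2],rcond=None)[0])
# outer walls rim of tray at h-.052
m2=np.zeros(d.shape,bool);m2[:275,150:400]=1
print('rim',rect(m2&(abs(z-(h-.052))<.006)&(abs(Q[...,0]-.4634)<.09),Q))
g=B@np.array([r[0][0],r[0][1],h-.024]); print('grasp',g)
for s in (1,-1):
    q=quat(np.c_[s*uy,s*ux,-uz])
    for k in (.214,.1,.054,):
        print(s,k,kin.inverse_kinematics(g+uz*k,q))
    print('lift',kin.inverse_kinematics(g+uz*.054+[0,0,.1],q), 'place',kin.inverse_kinematics([.5729,.0058,.06+.068+.054],down(68.3 if s>0 else 248.3)))
E
```

```text
h -0.035688555680729026
tower (array([ 0.4619, -0.3532]), array([0.0567, 0.044 ]), 89.5, 3996, array([ 0.462 , -0.3516, -0.0357]), [[0.4399999976158142, -0.38100001215934753], [0.48399999737739563, -0.38199999928474426], [0.48399999737739563, -0.32499998807907104], [0.4399999976158142, -0.32499998807907104]])
plane slope [-0.00055527 -0.00499832 -0.03569886]
rim (array([ 0.4619, -0.3537]), array([0.1802, 0.1304]), 89.5, 6816, array([ 0.4627, -0.3239, -0.0879]), [[0.3959999978542328, -0.4429999887943268], [0.5260000228881836, -0.4440000057220459], [0.527999997138977, -0.2639999985694885], [0.39800000190734863, -0.2630000114440918]])
grasp [ 0.44384904 -0.3532      0.14111117]
1 0.214 [-0.73758119 -0.27040911  1.43805863  2.14966143 -0.03294425  0.69836274
  0.76225056]
1 0.1 [ 0.20006923  0.29493877  0.64081844  2.17823529 -0.93612324  0.61068086
  1.54995676]
1 0.054 [ 0.19437635  0.40549377  0.63634602  2.18042217 -1.13268929  0.59096617
  1.71416159]
lift [-0.01770143  0.24359515  0.85807141  2.10556704 -0.80057726  0.71532567
  1.37524012] place [-0.76439773  0.62816544  0.89389723  1.9510844  -0.64046591  0.87352064
  0.09206185]
-1 0.214 [-0.19392207  0.0391365   1.0713405   2.1446346  -0.54189431  0.76151037
 -1.9127968 ]
-1 0.1 [-0.21101158  0.59891152  1.28538487  2.1955195  -1.29054864  0.97025977
 -1.28087181]
-1 0.054 [-0.09274541  0.58490602  1.06202563  2.19419875 -1.34965224  0.83670789
 -1.2532885 ]
lift [-0.29132401  0.45045691  1.30079135  2.11511643 -1.07095913  0.92163899
 -1.5183387 ] place [ 0.02315479  0.46298981 -0.18162072  1.89935012  0.1139127   0.7890979
  2.54273068]
```

```bash
python3 - <<'E'
from h import *
S=env.get_state
T=lambda:round(S()['time'],2)
a=np.radians(25);Rz=R.from_euler('z',-.5,degrees=True).as_matrix()
ux=Rz@[np.cos(a),0,np.sin(a)];uz=Rz@[-np.sin(a),0,np.cos(a)];uy=Rz@[0,1,0.]
q=quat(np.c_[uy,ux,-uz]); g=np.array([.4438,-.3535,.1411])
try: env.movel(g+uz*.075,.12,stop_force=10); print('direct')
except env.PlanningError as e:
    print(e); env.goto_joints(kin.inverse_kinematics(g+uz*.17,q)); print(S()['tcp_pos']-g-uz*.17,S()['qpos'].round(2))
    env.movel(g+uz*.075,.12,stop_force=10)
print(env.movel(g+uz*.054,.04,stop_force=8)); s=S(); print(T(),s['tcp_pos']-g-uz*.054,s['qpos'].round(2))
C=calibration('wrist');p1,_=camera('wrist')
env.grip(.02,90); s=S(); print(T(),s['opening'],s['force'])
env.movel(g+uz*.054+[0,0,.03],.05); s=S(); print(T(),s['opening'],s['force'],s['torque'])
p2,_=camera('wrist'); p3,_=camera('scene')
cv2.imwrite('pics/g.png',cv2.hconcat([cv2.resize(p2,(400,300)),cv2.resize(p3[60:330,60:420],(400,300))]))
E
```

```text
the arm cannot follow that straight line within its joint ranges
[-0.00035625 -0.00043058  0.00013443] [-0.16  0.2   1.09  2.17 -0.8   0.75  1.45]
False
15.53 [-0.00013212 -0.00010015 -0.00016534] [ 0.06  0.46  0.81  2.19 -1.22  0.67  1.78]
15.96 0.03911141517330677 [-2.18970745  0.95110807  5.49840636]
16.71 0.039135957881569046 [-0.32513886 -0.86010311 -4.74218605] [-0.02639718  0.88828976 -0.0023044 ]
```

View pics/g.png

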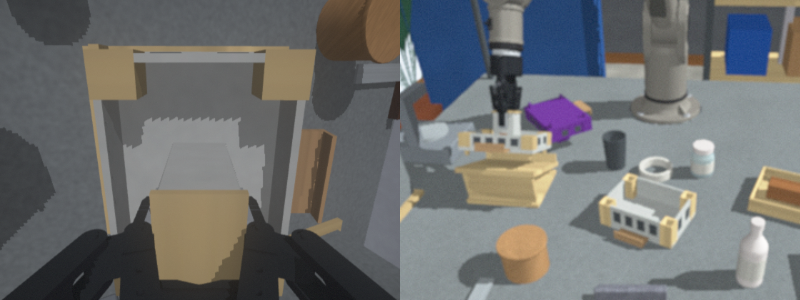

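The storey is gripped by the tower and clear of the stand. Now lift higher, level it and lower it.

```bash
python3 - <<'E'
from h import *
S=env.get_state
T=lambda:round(S()['time'],2)
p=S()['tcp_pos']; env.movel(p+[0,0,.11],.15)
c=[.5729,.0058]; q=down(68.3)
env.reach(c+[.30],q); print(T(),S()['qpos'].round(2),S()['opening'])
env.dwell(.3)
env.movel(c+[.215],.1); env.dwell(.3); s=S(); print(T(),s['tcp_pos'],s['force'],s['torque'])
r=env.movel(c+[.1825],.02,stop_force=8); s=S(); print(r,T(),s['tcp_pos'],s['force'],s['torque'],s['opening'])
p2,_=camera('wrist'); p3,_=camera('scene')
cv2.imwrite('pics/pl.png',cv2.hconcat([cv2.resize(p2,(400,300)),cv2.resize(p3[190:310,200:360],(400,300),interpolation=cv2.INTER_CUBIC)]))
E
```

```text
19.12 [-0.95  0.58  1.2   1.86 -0.6   1.13  0.08] 0.03935427004642158
20.72 [0.57305523 0.00586031 0.21532693] [-0.22230287 -0.01610295 -3.27389381] [-0.0384343   0.03121819  0.02043695]
False 22.49 [0.57295743 0.00578223 0.18259152] [-0.36654263  0.01810777 -4.47812253] [-0.00036743 -0.0105325  -0.09031055] 0.03936062662722049
```

View pics/pl.png

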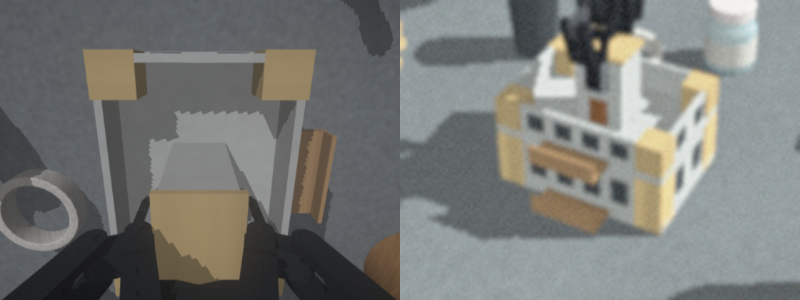

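The lugs are in: the storeys are flush at the corners and the balconies stacked (right half, 568,160 over 568,208). I press gently to contact, release, retreat and check.

```bash
python3 - <<'E'
from h import *
S=env.get_state
T=lambda:round(S()['time'],2)
c=[.5729,.0058]
r=env.movel(c+[.176],.015,stop_force=10); s=S(); print(r,T(),s['tcp_pos'],s['force'])
env.grip(.08); env.dwell(.3); env.movel(c+[.30],.12); env.movel([.5,.22,.36],.25)
env.dwell(.3);print(T(),S()['force'])
p,d=camera('top');W=cloud(d,calibration('top'));z=W[...,2]; cv2.imwrite('pics/end_top.png',p)
m=np.zeros(d.shape,bool);m[130:245,225:355]=1
k=m&(abs(z-.100)<.007); print('rim',rect(k,W))
print('tower',rect(m&(z>.135)&(z<.17),W))
P=W[k];A=np.c_[P[:,:2]-P[:,:2].mean(0),np.ones(len(P))];print('slope',np.linalg.lstsq(A,P[:,2],rcond=None)[0])
hsv=cv2.cvtColor(p,cv2.COLOR_BGR2HSV)
b=np.zeros(d.shape,bool);b[190:270,90:195]=1
print('block',rect(b&(hsv[...,1]>150)&(z>.035)&(z<.06),W))
p3,_=camera('scene');cv2.imwrite('pics/end.png',cv2.hconcat([cv2.resize(p,(400,300)),cv2.resize(p3,(400,300))]))
E
```

```text
True 22.84 [0.57311875 0.00571079 0.18150711] [ 0.87111669 -0.42896794  4.41717176]
26.16 [-0.52379653 -0.60260171 -0.13777478]
rim (array([0.5737, 0.0061]), array([0.1802, 0.1319]), 68.2, 1148, array([0.5747, 0.0081, 0.1013]), [[0.4790000021457672, -0.05299999937415123], [0.6010000109672546, -0.10199999809265137], [0.6679999828338623, 0.06499999761581421], [0.5460000038146973, 0.11400000005960464]])
tower (array([0.5732, 0.0062]), array([0.0562, 0.0441]), 68.6, 542, array([0.572 , 0.0062, 0.1535]), [[0.5419999957084656, -0.012000000104308128], [0.5830000042915344, -0.02800000086426735], [0.6039999723434448, 0.024000000208616257], [0.5630000233650208, 0.03999999910593033]])
slope [-0.00081736 -0.00045369  0.10094383]
block (array([0.4832, 0.3599]), array([0.1515, 0.041 ]), 71.9, 775, array([0.476, 0.341, 0.048]), [[0.4399999976158142, 0.2939999997615814], [0.4790000021457672, 0.28200000524520874], [0.5260000228881836, 0.4259999990463257], [0.4869999885559082, 0.43799999356269836]])
```

View pics/end.png

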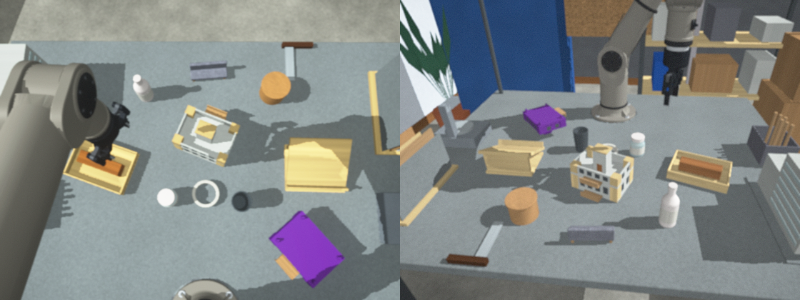

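The upper rim matches the lower rim in the same view (0.5737, 0.0061), sits 40 mm above it and is level. The block is flat in the box, the stand is empty and everything else looks undisturbed. Handing in.

```bash
python3 -c "
from cell import job; print(job.job_done())"
```

```text
the job is handed in; nothing more can be done
None
```

I moved the sanding block into the tool box, then took the white upper storey off its stand by the tower, levelled it and lowered it onto the lower storey. I handed the job in at about 26 s. `job_done()` gives no verdict, so the result rests on my own last checks:

- **Upper storey:** in the top view its rim centre is the same as the lower rim's before stacking, (0.5737, 0.0061). The headings agree within 0.1°, it is level within 0.001 rad, and its rim is 40 mm above the lower rim, as expected when home. I lowered it at 0.02 m/s or slower until a light 10 N contact.
- **Block:** it lies flat in the box, centred within 1 mm of the box centre, with its top at about 48 mm (46 mm expected).
- **Everything else:** the arm was clear of everything, with no force on the tool. The bystanders and the purple look-alike look unmoved in the final pictures, which I judged by eye and did not measure.

No final check failed or disagreed. Along the way, one straight-line approach to the tower was refused by the planner and replaced by a joint move. One tower measurement was spoiled by the fingers being in view and was recomputed.

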